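# Line up the synchros by diameter on the test rail

## Robot

A 6-joint arm with a two-finger parallel gripper is mounted at the origin on the work surface. World frame = base frame: x ahead of the robot, y to its left, z up, the work surface at z = 0. Lengths are in mm, angles in rad, forces in N, time in s.
With the tool pointing down it reaches from about 275 to 750 mm from the base axis. Payload 10.2 kg.
Tool frame: the origin (TCP) lies at the very end of the fingers, on their centre line; the grasp point (between the pads) lies 19 mm behind it (r.pinch_z is the z of the grasp point in the tool frame, in mm); z points along the fingers, y is the line along which they close (so a half turn about z gives the same grasp; the last joint's range is limited). The gripper opens to 85 mm and grips with 20 to 120 N. Pads are 22 mm wide; open, the fingers measure 114 mm over their backs; the gripper's body (76 mm by 85 mm) begins 54 mm behind the grasp point. The pads swing forward as they close: fully open they stand 13 mm farther back than shut.
Start: joints at [1.101, 0.313, 1.498, -0, 1.331, -0.223], TCP at [128.271, 509.095, 211.194] pointing down, gripper open.
Joint ranges: [-2.94, 2.94], [-0.97, 2.17], [0.19, 2.56], [-1.23, 4.37], [0.02, 3.11], [-2.88, 2.88]. Speed limits (rad/s): [2.39, 2.39, 3.01, 3.14, 3.14, 3.14].

## Interface

Orientations are given as [roll, pitch, yaw] about the fixed x, y, z axes, in that order (R = Rz(yaw) Ry(pitch) Rx(roll)).
In Python, from cell import r, optics, ticket gives the robot as it stands.
- The arm moves only by the tool drive_tool, never from a script. Its argument "moves" is a list of rows, each an object with "xyz": the shift along the tool's x, y, z in cm, a list of three; "delta_rot": the turn, a rotation vector about the tool's x, y, z in degrees, a list of three; "fingers": the closure, from -1 (fully open) to 1 (shut), so that 0 is half open. In form: [{"xyz": [tx, ty, tz], "delta_rot": [rx, ry, rz], "fingers": fingers}, ...]. A call has 1 to 8 rows; each row is the pose to reach, as a shift and turn from the pose commanded when the call began, along the tool's axes at that moment; what a row does not reach only later rows make up. A row lasts 1/10 s, in which the tool goes at most 50 mm and 8.59 degrees, less where a joint would pass 70% of its speed; a pose out of reach is approached as far as the arm can. A call with a gripper value outside its range is refused whole. The fingers move at their own pace and stop on an object; "squeeze" is the grip in N (left out, the last holds). Time passes only in rows, so rows that repeat a pose let the fingers close. It gives the time, the measured TCP pose, the force, the opening and the grip force at its end, in the units of the state.
- r.get_obs(): the state, without advancing time (a new reading comes with each control period).
- optics.capture(name): name is "scene" or "top" or "wrist"; returns the picture (420x560x3 uint8, blue, green, red); there is no depth.
- optics.camera_params(name): a dict with "K" (3x3 intrinsics, pixels), "R" (3x3) and "t" (3): a world point X has camera coordinates R X + t; the wrist camera has in their place "tool_from_camera" (4x4, takes a point from camera to tool coordinates, whose origin is the TCP and whose axes are the flange's). Camera axes: x right, y down, z forward; pixel columns grow to the right and rows downward; lengths in mm; the calibration is good to about 2 mm. A picture is of the moment at which its call begins: read the wrist's pose just before it. camera_params takes no time and is no camera call.
- ticket.hand_in(): hands the job in; it is judged then, once.
The state is a dict: "time_s": time; "joint_positions": joint angles; "dq": joint speeds; "joint_torque": joint torques, N m; "eef_pos": TCP position; "ee_rot": TCP orientation; "force": force on the tool from outside, world axes, zero at the start; "torque": the same for the moment, N m; "grip_width": opening from 0.0 (shut) to 1.0 (fully open); "grasp_force": force on a finger pad.
Only numpy, scipy, OpenCV 4.12 (cv2) and the standard library are available. Lean on these libraries where they do the work, as an engineer would, in place of code of your own. Each camera call takes 0.05 s, during which the arm holds its last target. There are 200 camera calls.

## Task

Line up the four loose synchros upright in the nests of the test rail, one to a nest and centred on its ring, in order of body diameter (not height): the thinnest in the nest next to the blue terminal block, the thickest in the nest farthest from it. They are delicate, so set each one down without dropping it or tipping it over, and leave the dial instrument that stands among them where it is.

Things in the scene. Friction and masses are not known exactly. Their poses are not given: they have to be found in the camera images.
- synchro_27_mid (a point): Synchro (a round motor-like angle sensor), the thinnest: plain steel body with a black band. Loose upright cylinder 27 mm in diameter and 60 mm tall, standing on its flat rear end, with a thin shaft sticking up 11 mm more from the middle of its top. This point is on its axis, 30 mm above its underside; z is up along the shaft. Starts on the green mat (top of mat 2 mm above the bench).
- synchro_36_mid (a point): Synchro (a round motor-like angle sensor), the second thinnest: dark body with a white band. Loose upright cylinder 36 mm in diameter and 48 mm tall, standing on its flat rear end, with a thin shaft sticking up 11 mm more from the middle of its top. This point is on its axis, 24 mm above its underside; z is up along the shaft. Starts on the green mat (top of mat 2 mm above the bench).
- synchro_45_mid (a point): Synchro (a round motor-like angle sensor), the second thickest: pale aluminium body with a black band. Loose upright cylinder 45 mm in diameter and 56 mm tall, standing on its flat rear end, with a thin shaft sticking up 11 mm more from the middle of its top. This point is on its axis, 28 mm above its underside; z is up along the shaft. Starts on the green mat (top of mat 2 mm above the bench).
- synchro_57_mid (a point): Synchro (a round motor-like angle sensor), the thickest: dark body with a white band. Loose upright cylinder 57 mm in diameter and 66 mm tall, standing on its flat rear end, with a thin shaft sticking up 11 mm more from the middle of its top. This point is on its axis, 33 mm above its underside; z is up along the shaft. Starts on the green mat (top of mat 2 mm above the bench).
- nest_a: Nest: black square tray with a grey rubber floor and a white ring, fixed on the aluminium rail; one of four alike, which sit in the sequence a, b, c, d along the rail, about 86 to 118 mm apart. 84 mm square outside, 76 mm inside. Origin: centre of its underside; the floor is 10 mm and the top of the low rim 14 mm above the origin. The rail is 80 mm wide and 530 mm long, its top (and so this origin) 22 mm above the bench. y runs along the rail (from a towards d), x across it.
- nest_b: Nest: black square tray with a grey rubber floor and a white ring, fixed on the aluminium rail; one of four alike, which sit in the sequence a, b, c, d along the rail, about 86 to 118 mm apart. 84 mm square outside, 76 mm inside. Origin: centre of its underside; the floor is 10 mm and the top of the low rim 14 mm above the origin. The rail is 80 mm wide and 530 mm long, its top (and so this origin) 22 mm above the bench. y runs along the rail (from a towards d), x across it.
- nest_c: Nest: black square tray with a grey rubber floor and a white ring, fixed on the aluminium rail; one of four alike, which sit in the sequence a, b, c, d along the rail, about 86 to 118 mm apart. 84 mm square outside, 76 mm inside. Origin: centre of its underside; the floor is 10 mm and the top of the low rim 14 mm above the origin. The rail is 80 mm wide and 530 mm long, its top (and so this origin) 22 mm above the bench. y runs along the rail (from a towards d), x across it.
- nest_d: Nest: black square tray with a grey rubber floor and a white ring, fixed on the aluminium rail; one of four alike, which sit in the sequence a, b, c, d along the rail, about 86 to 118 mm apart. 84 mm square outside, 76 mm inside. Origin: centre of its underside; the floor is 10 mm and the top of the low rim 14 mm above the origin. The rail is 80 mm wide and 530 mm long, its top (and so this origin) 22 mm above the bench. y runs along the rail (from a towards d), x across it.
- terminal_block: Blue terminal block with eight coloured binding posts, 78 x 44 x 50 mm, fixed on the rail beyond nest a or beyond nest d (a low plain steel end stop is at the other end). Origin: centre of its underside.
- dial_mid (a point): Round dial instrument standing face up with a square grey bezel, 56 x 56 x 55 mm, loose among the synchros; it is not a synchro. This point is at its centre, 27 mm above its underside. A small amber jar with a white cap (40 mm across, 50 mm tall, not part of the job) stands in the same row.
Not all that is in view belongs to the job. What is shaped like the part that bears synchro_27_mid but purple or red is not meant.

How it is judged (in metres and radians):
At the end, for the whole second after the job is handed in: Each synchro stands upright (within 0.1 rad), at rest and released on the floor of its own nest, its axis within 13 mm of the nest's centre, diameters rising nest by nest from the terminal block; the dial instrument is within 15 mm of where it began (((horizontal distance between terminal_block and nest_a below 0.2 m and horizontal distance between synchro_27_mid and nest_a below 0.013 m and z of synchro_27_mid in the frame of nest_a between 0.036 and 0.044 m and horizontal distance between synchro_36_mid and nest_b below 0.013 m and z of synchro_36_mid in the frame of nest_b between 0.03 and 0.038 m and horizontal distance between synchro_45_mid and nest_c below 0.013 m and z of synchro_45_mid in the frame of nest_c between 0.034 and 0.042 m and horizontal distance between synchro_57_mid and nest_d below 0.013 m and z of synchro_57_mid in the frame of nest_d between 0.039 and 0.047 m) or (horizontal distance between terminal_block and nest_a above 0.2 m and horizontal distance between synchro_27_mid and nest_d below 0.013 m and z of synchro_27_mid in the frame of nest_d between 0.036 and 0.044 m and horizontal distance between synchro_36_mid and nest_c below 0.013 m and z of synchro_36_mid in the frame of nest_c between 0.03 and 0.038 m and horizontal distance between synchro_45_mid and nest_b below 0.013 m and z of synchro_45_mid in the frame of nest_b between 0.034 and 0.042 m and horizontal distance between synchro_57_mid and nest_a below 0.013 m and z of synchro_57_mid in the frame of nest_a between 0.039 and 0.047 m)) and angle between each of synchro_27_mid, synchro_36_mid, synchro_45_mid, synchro_57_mid's own z axis and vertical below 0.1 rad and linear speed of each of synchro_27, synchro_36, synchro_45, synchro_57 below 0.02 m/s and distance of dial_mid from where it was at the start of the episode below 0.015 m); the robot touches nothing.
It fails at once if a synchro is tipped over (angle between any of synchro_27_mid, synchro_36_mid, synchro_45_mid, synchro_57_mid's own z axis and vertical above 0.8 rad).
It fails at once if a synchro is dropped or knocked flying (faster than 0.6 m/s while the fingers do not hold it) ((linear speed of synchro_27 above 0.6 m/s and contact force between the fingers and synchro_27 below 0.05 N) or (linear speed of synchro_36 above 0.6 m/s and contact force between the fingers and synchro_36 below 0.05 N) or (linear speed of synchro_45 above 0.6 m/s and contact force between the fingers and synchro_45 below 0.05 N) or (linear speed of synchro_57 above 0.6 m/s and contact force between the fingers and synchro_57 below 0.05 N)).
It fails at once if the dial instrument is pushed away by more than 15 mm (distance of dial_mid from where it was at the start of the episode above 0.015 m).
It also fails if it takes over 99 s, if anything falls off the work surface, if the arm or the gripper's body presses on something with over 40 N, if the wrist force passes 120 N, or if a joint passes its speed limit or range.

## Working session

There is one attempt and no reset: what is moved stays moved. The work goes in short steps, Python scripts to look and compute and a tool call to move; the robot and the scene stay as the last step left them, time stands still between calls to the robot, and variables do not carry over. Pictures are saved under pics/ and viewed, at most 14 in all, crops included, and the job is handed in when it is done.

Besides the shell and the picture viewer there is one more tool, called after ">>>" by a JSON object that holds its "name" and its "arguments", one argument or row to a line. drive_tool: Moves the arm, as the interface text tells. Its arguments: {"type":"object","properties":{"moves":{"type":"array"},"squeeze":{"type":"number"}},"required":["moves"]}

```bash
mkdir -p pics; python3 - <<'E'
from cell import r, optics
import cv2
o=r.get_obs(); print(o['eef_pos'],o['ee_rot'],o['grip_width'],r.pinch_z)
for n in("scene","top"):
    cv2.imwrite(f"pics/{n}0.png",optics.capture(n)); print(n,optics.camera_params(n))
print(optics.camera_params("wrist"))
E
```

```text
[128.13354635 508.8074552  210.61187973] [-3.14024772e+00 -2.75457773e-04  2.89478747e+00] 0.9990489526984973 -18.700000000000003
scene {'K': array([[512.82149072,   0.        , 278.2183884 ],
       [  0.        , 512.82149072, 210.67561432],
       [  0.        ,   0.        ,   1.        ]]), 'R': array([[-0.21241117,  0.97716395,  0.00566563],
       [ 0.8302848 ,  0.18353452, -0.52625302],
       [-0.51527532, -0.10707794, -0.85030916]]), 't': array([  78.7113292 , -407.73070254, 1625.02109196])}
top {'K': array([[474.19401411,   0.        , 273.76865158],
       [  0.        , 474.19401411, 210.45732178],
       [  0.        ,   0.        ,   1.        ]]), 'R': array([[ 0.01412203, -0.9992813 ,  0.03517732],
       [-0.99347342, -0.01800496, -0.11263385],
       [ 0.11318627, -0.03335711, -0.99301368]]), 't': array([ -4.03353529, 535.70896992, 995.87034688])}
{'K': array([[353.14402232,   0.        , 278.16250382],
       [  0.        , 353.14402232, 209.17173421],
       [  0.        ,   0.        ,   1.        ]]), 'tool_from_camera': array([[-1.42723567e-03, -9.50957729e-01, -3.09317572e-01,
         7.99646389e+01],
       [ 9.99998711e-01, -1.58486800e-03,  2.58338536e-04,
        -5.07041032e-01],
       [-7.35896548e-04, -3.09316804e-01,  9.50958765e-01,
        -1.62880371e+02],
       [ 0.00000000e+00,  0.00000000e+00,  0.00000000e+00,
         1.00000000e+00]])}
```

View pics/top0.png

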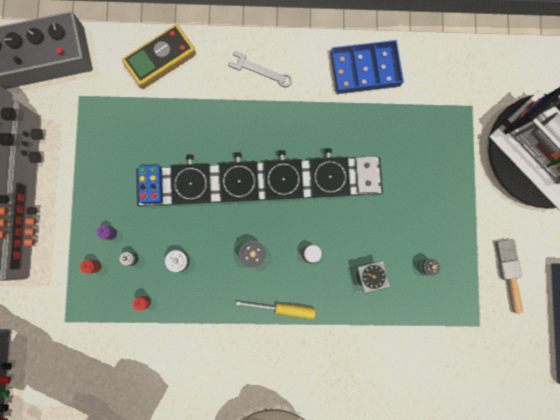

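View pics/scene0.png

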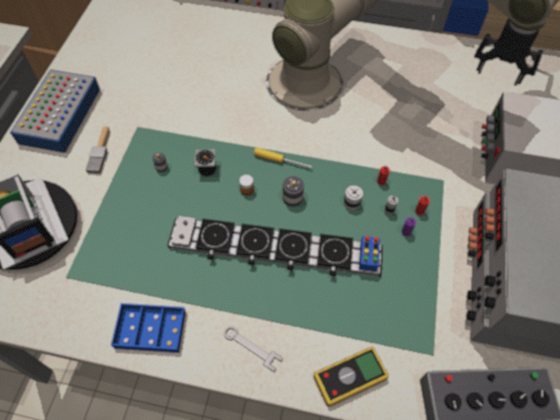

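The top view (x up, y left) shows the terminal block at (149,184) and the nest rings at about (190,183), (239,181), (284,179) and (331,177). The synchros are 27 at (128,258), 45 at (176,261), 57 at (252,254) and 36 at (430,267). The dial is at (374,277) and the jar at (313,254). In the scene view the same parts appear mirrored, with the block at (370,252).

```bash
cat > h.py <<'E'
import numpy as np, cv2
from cell import r, optics
from scipy.spatial.transform import Rotation as Ro
def cam(n,o=None):
    p=optics.camera_params(n)
    if n!="wrist": R=p["R"]; return p["K"],R.T,-R.T@p["t"]
    o=o or r.get_obs(); Rt=Ro.from_euler('xyz',o['ee_rot']).as_matrix(); T=p["tool_from_camera"]
    return p["K"],Rt@T[:3,:3],Rt@T[:3,3]+o['eef_pos']
def ray(c,uv,z):
    K,R,C=c; d=R@np.linalg.solve(K,[uv[0],uv[1],1]); return (C+d*(z-C[2])/d[2]).round(1)
def proj(c,X):
    K,R,C=c; q=K@(R.T@(np.array(X)-C)); return q[:2]/q[2]
E
python3 - <<'E'
from h import *
for n,G in(("top",{27:(128,258),45:(176,261),57:(252,254),36:(430,267),'dial':(374,277)}),("scene",{27:(392,203),45:(354,195),57:(292,190),36:(160,161),'dial':(205,162)})):
    im=cv2.imread(f"pics/{n}0.png"); c=cam(n)
    hsv=cv2.cvtColor(im,cv2.COLOR_BGR2HSV)
    m=~cv2.inRange(hsv,(65,70,30),(95,255,160)); m=cv2.morphologyEx(m,cv2.MORPH_OPEN,np.ones((3,3),np.uint8))
    N,L,S,P=cv2.connectedComponentsWithStats(m)
    H={27:60,45:56,57:66,36:48,'dial':55}
    for k,g in G.items():
        l=L[g[1],g[0]]; print(n,k,P[l].round(1),S[l],ray(c,P[l],2+H[k]/2), 'bytop',ray(c,g,2+H[k]))
    big=cv2.resize(cv2.cvtColor(im,cv2.COLOR_BGR2GRAY),None,fx=4,fy=4,interpolation=cv2.INTER_CUBIC)
    if n=="top":
        y0,y1,x0,x1=150,215,165,355
        ci=cv2.HoughCircles(big[4*y0:4*y1,4*x0:4*x1],cv2.HOUGH_GRADIENT,1,120,param1=150,param2=30,minRadius=50,maxRadius=90)
        for a in sorted(ci[0].tolist()): 
            u=np.array([a[0]/4+x0,a[1]/4+y0])-.375; print(u,a[2]/4,ray(c,u,32),proj(cam("scene"),ray(c,u,32)))
E
```

```text
top 27 [128.2 257.4] [118 246  22  21 307] [430.  311.1  32. ] bytop [428.5 303.4  62. ]
top 45 [176.3 260.8] [164 249  27  24 529] [424.5 210.1  30. ] bytop [423.8 206.1  58. ]
top 57 [252.2 253.6] [238 239  30  30 721] [441.9  49.5  35. ] bytop [440.4  49.4  68. ]
top 36 [281.3 213.9] [     0      0    560    420 171273] [528.9 -12.   26. ] bytop [ 418.9 -327.6   50. ]
top dial [281.3 213.9] [     0      0    560    420 171273] [528.6 -11.8  29.5] bytop [ 396.5 -206.1   57. ]
[190.   183.25] 16.149999618530273 [591.4 186.6  32. ] [332.84461764 251.24190001]
[238.25 180.75] 14.199999809265137 [599.   82.7  32. ] [291.22403677 245.9028782 ]
[329.5  175.75] 16.149999618530273 [ 614.1 -116.3   32. ] [212.74271115 236.02748202]
scene 27 [278.7 209.3] [     0      0    560    420 232792] [500.4  29.4  32. ] bytop [437.6 312.4  62. ]
scene 45 [278.7 209.3] [     0      0    560    420 232792] [499.2  29.2  30. ] bytop [431.5 214.1  58. ]
scene 57 [278.7 209.3] [     0      0    560    420 232792] [502.3  29.8  35. ] bytop [457.7  55.   68. ]
scene 36 [278.7 209.3] [     0      0    560    420 232792] [496.8  28.7  26. ] bytop [ 430.  -316.4   50. ]
scene dial [278.7 209.3] [     0      0    560    420 232792] [498.9  29.1  29.5] bytop [ 411.7 -193.8   57. ]
```

>>> {"name": "drive_tool", "arguments": {
  "moves": [
    {"xyz":[0,0,0],"delta_rot":[0,0,8.5],"fingers":-1}
  ]
}}

```text
time_s: 0.2
eef_pos: [128.2, 508.9, 210.8]
ee_rot: [-3.141, -0.0, 2.745]
force: [0.5, 0.4, 0.3]
grip_width: 1.0
grasp_force: 0.0
```

>>> {"name": "drive_tool", "arguments": {
  "moves": [
    {"xyz":[-4.5,-0.9,0],"delta_rot":[0,0,8.4],"fingers":-1},
    {"xyz":[-9,-1.8,0],"delta_rot":[0,0,16.8],"fingers":-1},
    {"xyz":[-13.5,-2.7,0],"delta_rot":[0,0,25.2],"fingers":-1},
    {"xyz":[-18,-3.6,0],"delta_rot":[0,0,33.6],"fingers":-1},
    {"xyz":[-22.5,-4.5,0],"delta_rot":[0,0,42],"fingers":-1},
    {"xyz":[-27,-5.4,0],"delta_rot":[0,0,50.4],"fingers":-1},
    {"xyz":[-31.5,-6.3,0],"delta_rot":[0,0,58.8],"fingers":-1},
    {"xyz":[-35.7,-7.1,0],"delta_rot":[0,0,67.3],"fingers":-1}
  ]
}}

```text
time_s: 1.0
eef_pos: [431.8, 304.6, 211.0]
ee_rot: [-3.141, 0.0, 1.565]
force: [-0.2, 0.5, 0.2]
grip_width: 0.999
grasp_force: 0.0
```

>>> {"name": "drive_tool", "arguments": {
  "moves": [
    {"xyz":[0,0,0],"delta_rot":[0,0,0],"fingers":-1},
    {"xyz":[0,0,0],"delta_rot":[0,0,0],"fingers":-1},
    {"xyz":[0,0,0],"delta_rot":[0,0,0],"fingers":-1}
  ]
}}

```text
time_s: 1.3
eef_pos: [429.6, 306.6, 211.0]
ee_rot: [-3.141, 0.0, 1.574]
force: [0.3, -0.3, 0.5]
grip_width: 1.006
grasp_force: 0.0
```

```bash
python3 - <<'E'
from h import *
o=r.get_obs(); np.save("w1.npy",[o['eef_pos'],o['ee_rot']]); print(o['eef_pos'],o['ee_rot'])
cv2.imwrite("pics/w1.png",optics.capture("wrist"))
c=cam("wrist",o)
for X in((430,309,62),(424,207,58),(591,187,32),(599,83,32)): print(X,proj(c,X).round())
E
```

```text
[429.62382755 306.64973249 211.04140886] [-3.14095139e+00  2.63042836e-05  1.57363223e+00]
(430, 309, 62) [280. 183.]
(424, 207, 58) [273. 281.]
(591, 187, 32) [426. 286.]
(599, 83, 32) [422. 363.]
```

View pics/w1.png

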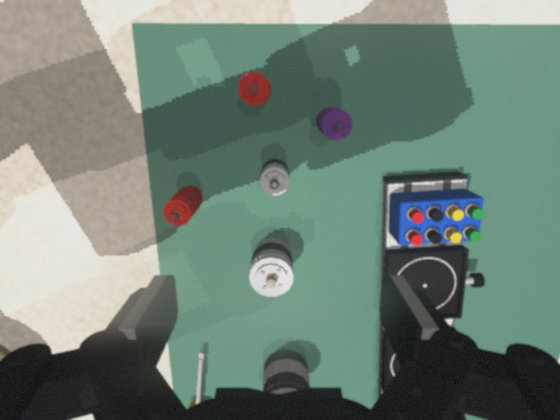

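The wrist view shows synchro 27 with its top centre at about (274,182) and its shaft at (275,185). Synchro 45's top is at (271,279). The first nest's ring is centred at (426,286), which matches the position predicted from the top view.

```bash
python3 - <<'E'
from h import *
e,w=np.load("w1.npy"); c=cam("wrist",{'eef_pos':e,'ee_rot':w})
im=cv2.imread("pics/w1.png"); g=cv2.cvtColor(im,cv2.COLOR_BGR2GRAY)
hsv=cv2.cvtColor(im,cv2.COLOR_BGR2HSV)
m=cv2.inRange(hsv,(0,0,0),(179,60,255))  # unsaturated
for k,b,z in((27,(255,155,295,200),62),(45,(240,250,300,300),58)):
    x0,y0,x1,y1=b; s=np.argwhere(m[y0:y1,x0:x1]>0)[:,::-1].astype(np.float32)
    print(k,s.mean(0)+[x0,y0],s.min(0)+[x0,y0],s.max(0)+[x0,y0])
print("27 top",ray(c,(274,182),62),"tip",ray(c,(275,185),73),"45",ray(c,(271,279),58),"tip",ray(c,(270,281),69),"nest",ray(c,(426,286),32))
E
```

```text
27 [274.38601875 176.66970634] [258. 155.] [289. 196.]
45 [271.06321907 272.51567459] [247. 250.] [294. 298.]
27 top [425.  310.3  62. ] tip [426.  310.3  73. ] 45 [421.7 209.3  58. ] tip [420.9 213.3  69. ] nest [590.8 186.5  32. ]
```

>>> {"name": "drive_tool", "arguments": {
  "moves": [
    {"xyz":[0.35,-0.4,4],"delta_rot":[0,0,0],"fingers":-0.5},
    {"xyz":[0.35,-0.4,8],"delta_rot":[0,0,0],"fingers":-0.3},
    {"xyz":[0.35,-0.4,12],"delta_rot":[0,0,0],"fingers":-0.3},
    {"xyz":[0.35,-0.4,15],"delta_rot":[0,0,0],"fingers":-0.3},
    {"xyz":[0.35,-0.4,18],"delta_rot":[0,0,0],"fingers":-0.3},
    {"xyz":[0.35,-0.4,19.3],"delta_rot":[0,0,0],"fingers":-0.3},
    {"xyz":[0.35,-0.4,19.3],"delta_rot":[0,0,0],"fingers":-0.3},
    {"xyz":[0.35,-0.4,19.3],"delta_rot":[0,0,0],"fingers":-0.3}
  ],
  "squeeze": 25
}}

```text
time_s: 2.15
eef_pos: [426.9, 310.3, 19.4]
ee_rot: [3.14, -0.001, 1.573]
force: [-0.0, -0.1, 0.1]
grip_width: 0.647
grasp_force: 0.0
```

>>> {"name": "drive_tool", "arguments": {
  "moves": [
    {"xyz":[0,0,0],"delta_rot":[0,0,0],"fingers":0.1},
    {"xyz":[0,0,0],"delta_rot":[0,0,0],"fingers":0.2},
    {"xyz":[0,0,0],"delta_rot":[0,0,0],"fingers":0.3},
    {"xyz":[0,0,0],"delta_rot":[0,0,0],"fingers":0.4},
    {"xyz":[0,0,0],"delta_rot":[0,0,0],"fingers":0.5},
    {"xyz":[0,0,0],"delta_rot":[0,0,0],"fingers":0.6},
    {"xyz":[0,0,0],"delta_rot":[0,0,0],"fingers":0.7},
    {"xyz":[0,0,0],"delta_rot":[0,0,0],"fingers":0.7}
  ]
}}

```text
time_s: 2.95
eef_pos: [426.7, 309.8, 18.8]
ee_rot: [3.141, -0.0, 1.572]
force: [-2.7, 0.7, 6.5]
grip_width: 0.306
grasp_force: 24.3
```

>>> {"name": "drive_tool", "arguments": {
  "moves": [
    {"xyz":[0,0,-1.5],"delta_rot":[0,0,0],"fingers":0.7},
    {"xyz":[0,0,-4.5],"delta_rot":[0,0,0],"fingers":0.7},
    {"xyz":[0,0,-8],"delta_rot":[0,0,0],"fingers":0.7},
    {"xyz":[-1,1,-11],"delta_rot":[0,0,0],"fingers":0.7},
    {"xyz":[-3,4,-11],"delta_rot":[0,0,0],"fingers":0.7},
    {"xyz":[-5,7,-11],"delta_rot":[0,0,0],"fingers":0.7},
    {"xyz":[-7,10,-11],"delta_rot":[0,0,0],"fingers":0.7},
    {"xyz":[-9,13,-11],"delta_rot":[0,0,0],"fingers":0.7}
  ],
  "squeeze": 30
}}

```text
time_s: 3.75
eef_pos: [557.4, 218.8, 127.9]
ee_rot: [-3.141, 0.0, 1.572]
force: [-0.2, 0.6, -2.0]
grip_width: 0.304
grasp_force: 29.9
```

>>> {"name": "drive_tool", "arguments": {
  "moves": [
    {"xyz":[-2,2,0],"delta_rot":[0,0,0],"fingers":0.7},
    {"xyz":[-3.3,3.4,0],"delta_rot":[0,0,0],"fingers":0.7},
    {"xyz":[-3.3,3.4,0],"delta_rot":[0,0,0],"fingers":0.7},
    {"xyz":[-3.3,3.4,2],"delta_rot":[0,0,0],"fingers":0.7},
    {"xyz":[-3.3,3.4,4],"delta_rot":[0,0,0],"fingers":0.7},
    {"xyz":[-3.3,3.4,6],"delta_rot":[0,0,0],"fingers":0.7},
    {"xyz":[-3.3,3.4,6],"delta_rot":[0,0,0],"fingers":0.7},
    {"xyz":[-3.3,3.4,6],"delta_rot":[0,0,0],"fingers":0.7}
  ]
}}

```text
time_s: 4.55
eef_pos: [590.3, 187.3, 68.6]
ee_rot: [-3.141, -0.0, 1.572]
force: [0.7, -1.4, -0.3]
grip_width: 0.305
grasp_force: 29.9
```

```bash
python3 - <<'E'
from h import *
o=r.get_obs(); np.save("w2.npy",[o['eef_pos'],o['ee_rot']]); print(o['eef_pos'],o['ee_rot'],o['grip_width'],o['grasp_force'],o['force'])
cv2.imwrite("pics/w2.png",optics.capture("wrist"))
E
```

```text
[590.28854662 187.27306712  68.64254915] [-3.14142155e+00 -3.17119849e-05  1.57234427e+00] 0.3045333415470617 29.857612252235413 [ 0.70419218 -1.4254122  -0.27550439]
```

View pics/w2.png

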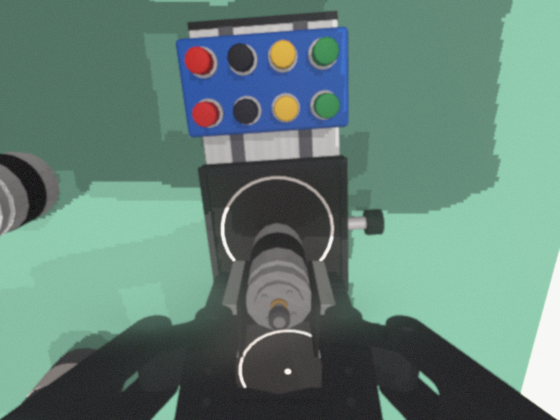

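Synchro 27 is held upright, centred over the ring. The ring spans columns 221–334, so its centre is about (278,230). I'm lowering it now.

>>> {"name": "drive_tool", "arguments": {
  "moves": [
    {"xyz":[0,0,0.8],"delta_rot":[0,0,0],"fingers":0.7},
    {"xyz":[0,0,1.4],"delta_rot":[0,0,0],"fingers":0.7},
    {"xyz":[0,0,1.7],"delta_rot":[0,0,0],"fingers":0.7},
    {"xyz":[0,0,1.8],"delta_rot":[0,0,0],"fingers":0.7},
    {"xyz":[0,0,1.9],"delta_rot":[0,0,0],"fingers":0.7},
    {"xyz":[0,0,1.95],"delta_rot":[0,0,0],"fingers":0.7},
    {"xyz":[0,0,1.95],"delta_rot":[0,0,0],"fingers":0.7}
  ]
}}

```text
time_s: 5.3
eef_pos: [590.6, 186.8, 49.0]
ee_rot: [3.141, -0.0, 1.572]
force: [-0.1, -0.5, 0.5]
grip_width: 0.301
grasp_force: 30.0
```

>>> {"name": "drive_tool", "arguments": {
  "moves": [
    {"xyz":[0,0,0.05],"delta_rot":[0,0,0],"fingers":0.7},
    {"xyz":[0,0,0.1],"delta_rot":[0,0,0],"fingers":0.7},
    {"xyz":[0,0,0.1],"delta_rot":[0,0,0],"fingers":0.7}
  ]
}}

```text
time_s: 5.6
eef_pos: [590.8, 186.9, 48.9]
ee_rot: [3.141, -0.0, 1.572]
force: [-3.2, -0.6, 8.3]
grip_width: 0.3
grasp_force: 30.8
```

>>> {"name": "drive_tool", "arguments": {
  "moves": [
    {"xyz":[0,0,0],"delta_rot":[0,0,0],"fingers":0.3},
    {"xyz":[0,0,0],"delta_rot":[0,0,0],"fingers":0.1},
    {"xyz":[0,0,0],"delta_rot":[0,0,0],"fingers":-0.1},
    {"xyz":[0,0,0],"delta_rot":[0,0,0],"fingers":-0.3},
    {"xyz":[0,0,-2],"delta_rot":[0,0,0],"fingers":-0.3},
    {"xyz":[0,0,-6],"delta_rot":[0,0,0],"fingers":-0.3},
    {"xyz":[0,0,-10],"delta_rot":[0,0,0],"fingers":-0.6},
    {"xyz":[0,0,-13],"delta_rot":[0,0,0],"fingers":-1}
  ]
}}

```text
time_s: 6.4
eef_pos: [590.9, 186.9, 180.3]
ee_rot: [3.139, -0.0, 1.572]
force: [-0.3, -0.3, 0.2]
grip_width: 0.943
grasp_force: 0.0
```

>>> {"name": "drive_tool", "arguments": {
  "moves": [
    {"xyz":[0.3,-4,0],"delta_rot":[0,0,0],"fingers":-1},
    {"xyz":[0.7,-8,0],"delta_rot":[0,0,0],"fingers":-1},
    {"xyz":[1.2,-12,0],"delta_rot":[0,0,0],"fingers":-1},
    {"xyz":[1.8,-15,0],"delta_rot":[0,0,0],"fingers":-1},
    {"xyz":[2.3,-16.9,0],"delta_rot":[0,0,0],"fingers":-1},
    {"xyz":[2.3,-16.9,0],"delta_rot":[0,0,0],"fingers":-1},
    {"xyz":[2.3,-16.9,0],"delta_rot":[0,0,0],"fingers":-1},
    {"xyz":[2.3,-16.9,0],"delta_rot":[0,0,0],"fingers":-1}
  ]
}}

```text
time_s: 7.2
eef_pos: [422.4, 209.4, 177.7]
ee_rot: [3.141, 0.0, 1.571]
force: [0.4, 0.4, 0.2]
grip_width: 1.001
grasp_force: 0.0
```

```bash
python3 - <<'E'
from h import *
o=r.get_obs(); np.save("w3.npy",[o['eef_pos'],o['ee_rot']]); print(o['eef_pos'],o['ee_rot'])
cv2.imwrite("pics/w3.png",optics.capture("wrist"))
c=cam("wrist",o)
for X in((421.5,210,58),(590.7,186.8,92),(591,187,32),(440,50,68)): print(X,proj(c,X).round())
E
```

```text
[422.44453624 209.40871337 177.66888993] [3.14121733e+00 3.97701583e-05 1.57134027e+00]
(421.5, 210, 58) [278. 194.]
(590.7, 186.8, 92) [501. 235.]
(591, 187, 32) [462. 210.]
(440, 50, 68) [298. 360.]
```

View pics/w3.png

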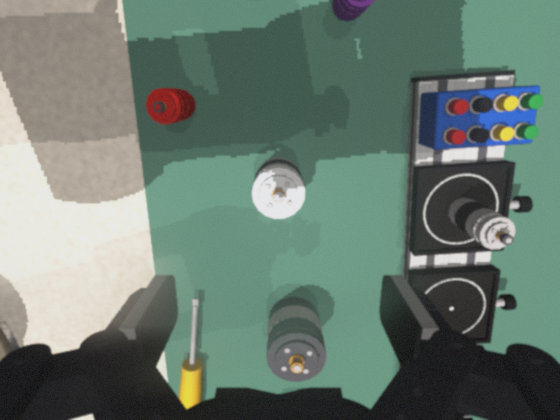

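Synchro 27 stands upright in its nest, with the shaft tip at (507,239) against a prediction of (509,240). Synchro 45's top is at (278,192), as predicted, and synchro 57's top is at (296,357).

>>> {"name": "drive_tool", "arguments": {
  "moves": [
    {"xyz":[0,-0.1,4],"delta_rot":[0,0,0],"fingers":-1},
    {"xyz":[0,-0.1,8],"delta_rot":[0,0,0],"fingers":-0.8},
    {"xyz":[0,-0.1,11],"delta_rot":[0,0,0],"fingers":-0.8},
    {"xyz":[0,-0.1,14],"delta_rot":[0,0,0],"fingers":-0.8},
    {"xyz":[0,-0.1,16],"delta_rot":[0,0,0],"fingers":-0.7},
    {"xyz":[0,-0.1,16],"delta_rot":[0,0,0],"fingers":-0.6},
    {"xyz":[0,-0.1,16],"delta_rot":[0,0,0],"fingers":-0.5},
    {"xyz":[0,-0.1,16],"delta_rot":[0,0,0],"fingers":-0.3}
  ]
}}

```text
time_s: 8.05
eef_pos: [421.5, 209.7, 18.8]
ee_rot: [3.14, -0.0, 1.572]
force: [-0.6, -0.1, -0.5]
grip_width: 0.655
grasp_force: 0.0
```

>>> {"name": "drive_tool", "arguments": {
  "moves": [
    {"xyz":[0,0,0],"delta_rot":[0,0,0],"fingers":-0.2},
    {"xyz":[0,0,0],"delta_rot":[0,0,0],"fingers":-0.1},
    {"xyz":[0,0,0],"delta_rot":[0,0,0],"fingers":0.0},
    {"xyz":[0,0,0],"delta_rot":[0,0,0],"fingers":0.1},
    {"xyz":[0,0,0],"delta_rot":[0,0,0],"fingers":0.2},
    {"xyz":[0,0,0],"delta_rot":[0,0,0],"fingers":0.3},
    {"xyz":[0,0,0],"delta_rot":[0,0,0],"fingers":0.3}
  ],
  "squeeze": 35
}}

```text
time_s: 8.75
eef_pos: [421.5, 209.8, 18.8]
ee_rot: [3.139, -0.0, 1.572]
force: [0.4, -0.6, 7.4]
grip_width: 0.515
grasp_force: 34.6
```

```bash
python3 - <<'E'
from h import *
e,w=np.load("w3.npy"); c=cam("wrist",{'eef_pos':e,'ee_rot':w})
print("nest2",ray(c,(451,309),32),"57top",ray(c,(296,357),68),"57tip",ray(c,(296,366),79), "27tip",ray(c,(507,239),103))
c=cam("top");print("nest3",ray(c,(283.8,179),32))
E
```

```text
nest2 [596.4  81.9  32. ] 57top [438.3  54.   68. ] 57tip [437.8  53.5  79. ] 27tip [588.1 188.3 103. ]
nest3 [604.9 -16.2  32. ]
```

>>> {"name": "drive_tool", "arguments": {
  "moves": [
    {"xyz":[0,0,-1.5],"delta_rot":[0,0,0],"fingers":0.3},
    {"xyz":[0,0,-4.5],"delta_rot":[0,0,0],"fingers":0.3},
    {"xyz":[0,0,-8],"delta_rot":[0,0,0],"fingers":0.3},
    {"xyz":[-1,1,-11],"delta_rot":[0,0,0],"fingers":0.3},
    {"xyz":[-3.5,3,-12],"delta_rot":[0,0,0],"fingers":0.3},
    {"xyz":[-6.5,5.5,-12],"delta_rot":[0,0,0],"fingers":0.3},
    {"xyz":[-9.5,8,-12],"delta_rot":[0,0,0],"fingers":0.3},
    {"xyz":[-12.5,10.5,-12],"delta_rot":[0,0,0],"fingers":0.3}
  ]
}}

```text
time_s: 9.55
eef_pos: [526.1, 83.5, 137.6]
ee_rot: [-3.141, -0.0, 1.572]
force: [0.7, 0.7, -3.1]
grip_width: 0.513
grasp_force: 37.4
```

>>> {"name": "drive_tool", "arguments": {
  "moves": [
    {"xyz":[-3,2.4,0],"delta_rot":[0,0,0],"fingers":0.3},
    {"xyz":[-6,4.8,0],"delta_rot":[0,0,0],"fingers":0.3},
    {"xyz":[-8.5,6.8,0],"delta_rot":[0,0,0],"fingers":0.3},
    {"xyz":[-10.1,7.9,0],"delta_rot":[0,0,0],"fingers":0.3},
    {"xyz":[-10.1,7.9,1],"delta_rot":[0,0,0],"fingers":0.3},
    {"xyz":[-10.1,7.9,4],"delta_rot":[0,0,0],"fingers":0.3},
    {"xyz":[-10.1,7.9,7],"delta_rot":[0,0,0],"fingers":0.3},
    {"xyz":[-10.1,7.9,7],"delta_rot":[0,0,0],"fingers":0.3}
  ]
}}

```text
time_s: 10.35
eef_pos: [601.5, -14.9, 63.3]
ee_rot: [-3.132, -0.002, 1.572]
force: [0.2, 0.1, -2.7]
grip_width: 0.51
grasp_force: 37.1
```

```bash
python3 - <<'E'
from h import *
o=r.get_obs(); print(o['eef_pos'],o['ee_rot'],o['grip_width'],o['grasp_force'],o['force'])
cv2.imwrite("pics/w4.png",optics.capture("wrist"))
c=cam("wrist",o); print(proj(c,(605.5,-16,32)),proj(c,(598,82.5,32)))
E
```

```text
[601.50608018 -14.89793084  63.28509486] [-3.13237630e+00 -2.21787471e-03  1.57229230e+00] 0.5097610560024571 37.11694300174713 [ 0.24301867  0.07467441 -2.72496282]
[286.75908104 236.73080355] [273.44726476  56.6150652 ]
```

View pics/w4.png

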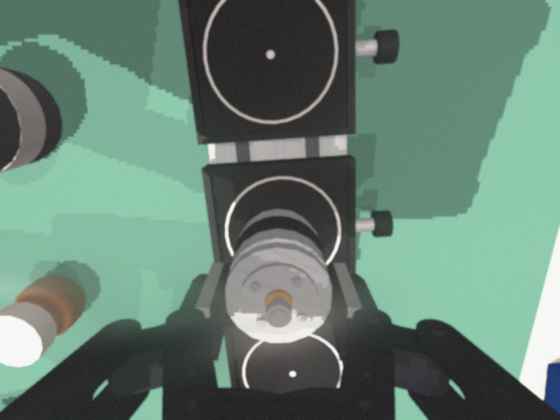

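Synchro 45 is held over the third nest. That ring spans columns 225–341, so its centre is about (283,235), and the nest-2 dot is at (270,54). I'll wait for the arm to settle before lowering.

>>> {"name": "drive_tool", "arguments": {
  "moves": [
    {"xyz":[0,0,0],"delta_rot":[0,0,0],"fingers":0.3},
    {"xyz":[0,0,0],"delta_rot":[0,0,0],"fingers":0.3}
  ]
}}

```text
time_s: 10.6
eef_pos: [605.5, -16.1, 69.5]
ee_rot: [3.139, 0.001, 1.572]
force: [-0.2, 0.1, -2.2]
grip_width: 0.51
grasp_force: 37.1
```

>>> {"name": "drive_tool", "arguments": {
  "moves": [
    {"xyz":[0,-0.15,0.8],"delta_rot":[0,0,0],"fingers":0.3},
    {"xyz":[0,-0.15,1.4],"delta_rot":[0,0,0],"fingers":0.3},
    {"xyz":[0,-0.15,1.7],"delta_rot":[0,0,0],"fingers":0.3},
    {"xyz":[0,-0.15,1.8],"delta_rot":[0,0,0],"fingers":0.3},
    {"xyz":[0,-0.15,1.9],"delta_rot":[0,0,0],"fingers":0.3},
    {"xyz":[0,-0.15,1.95],"delta_rot":[0,0,0],"fingers":0.3},
    {"xyz":[0,-0.15,2.0],"delta_rot":[0,0,0],"fingers":0.3},
    {"xyz":[0,-0.15,2.0],"delta_rot":[0,0,0],"fingers":0.3}
  ]
}}

```text
time_s: 11.4
eef_pos: [603.3, -16.2, 48.9]
ee_rot: [3.141, 0.0, 1.572]
force: [-5.0, 0.5, 7.2]
grip_width: 0.51
grasp_force: 38.4
```

>>> {"name": "drive_tool", "arguments": {
  "moves": [
    {"xyz":[0,0,0.04],"delta_rot":[0,0,0],"fingers":0.3},
    {"xyz":[0,0,0.08],"delta_rot":[0,0,0],"fingers":0.3},
    {"xyz":[0,0,0.08],"delta_rot":[0,0,0],"fingers":0.3}
  ]
}}

```text
time_s: 11.7
eef_pos: [603.3, -16.2, 48.9]
ee_rot: [3.141, 0.0, 1.572]
force: [-9.3, -0.0, 14.5]
grip_width: 0.508
grasp_force: 38.9
```

>>> {"name": "drive_tool", "arguments": {
  "moves": [
    {"xyz":[0,0,-0.08],"delta_rot":[0,0,0],"fingers":0.0},
    {"xyz":[0,0,-0.08],"delta_rot":[0,0,0],"fingers":-0.2},
    {"xyz":[0,0,-0.08],"delta_rot":[0,0,0],"fingers":-0.4},
    {"xyz":[0,0,-0.08],"delta_rot":[0,0,0],"fingers":-0.6},
    {"xyz":[0,0,-2],"delta_rot":[0,0,0],"fingers":-0.6},
    {"xyz":[0,0,-6],"delta_rot":[0,0,0],"fingers":-0.6},
    {"xyz":[0,0,-10],"delta_rot":[0,0,0],"fingers":-0.8},
    {"xyz":[0,0,-14],"delta_rot":[0,0,0],"fingers":-1}
  ]
}}

```text
time_s: 12.5
eef_pos: [603.1, -16.2, 188.4]
ee_rot: [3.142, -0.0, 1.572]
force: [1.1, 0.1, 0.3]
grip_width: 0.999
grasp_force: 0.0
```

>>> {"name": "drive_tool", "arguments": {
  "moves": [
    {"xyz":[1.5,-4,0],"delta_rot":[0,0,0],"fingers":-1},
    {"xyz":[3,-8,0],"delta_rot":[0,0,0],"fingers":-1},
    {"xyz":[4.5,-12,0],"delta_rot":[0,0,0],"fingers":-1},
    {"xyz":[6,-15,0],"delta_rot":[0,0,0],"fingers":-1},
    {"xyz":[6.9,-16.5,0],"delta_rot":[0,0,0],"fingers":-1},
    {"xyz":[6.9,-16.5,0],"delta_rot":[0,0,0],"fingers":-1},
    {"xyz":[6.9,-16.5,0],"delta_rot":[0,0,0],"fingers":-1},
    {"xyz":[6.9,-16.5,0],"delta_rot":[0,0,0],"fingers":-1}
  ]
}}

```text
time_s: 13.3
eef_pos: [439.1, 52.2, 186.8]
ee_rot: [3.141, 0.0, 1.571]
force: [-0.0, 0.1, 0.7]
grip_width: 1.001
grasp_force: 0.0
```

```bash
python3 - <<'E'
from h import *
o=r.get_obs(); np.save("w5.npy",[o['eef_pos'],o['ee_rot']]); print(o['eef_pos'],o['ee_rot'])
cv2.imwrite("pics/w5.png",optics.capture("wrist"))
c=cam("wrist",o)
for X in((438,52,68),(438,52,79),(603.3,-16.2,88),(603.3,-16.2,99)): print(X,proj(c,X).round())
E
```

```text
[439.05349769  52.1545846  186.83988881] [3.14131066e+00 1.42577952e-04 1.57137348e+00]
(438, 52, 68) [278. 195.]
(438, 52, 79) [278. 199.]
(603.3, -16.2, 88) [476. 280.]
(603.3, -16.2, 99) [483. 287.]
```

View pics/w5.png

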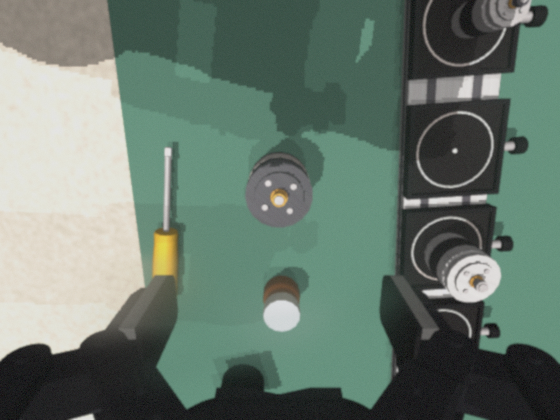

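Synchro 57's top is at (279,194) with its shaft tip at (279,200), as predicted. Synchro 45 stands upright in nest 3, tip at (480,285).

>>> {"name": "drive_tool", "arguments": {
  "moves": [
    {"xyz":[0,0,4],"delta_rot":[0,0,0],"fingers":-1},
    {"xyz":[0,0,8],"delta_rot":[0,0,0],"fingers":-1},
    {"xyz":[0,0,11],"delta_rot":[0,0,0],"fingers":-1},
    {"xyz":[0,0,14],"delta_rot":[0,0,0],"fingers":-1},
    {"xyz":[0,0,16.7],"delta_rot":[0,0,0],"fingers":-1},
    {"xyz":[0,0,16.7],"delta_rot":[0,0,0],"fingers":-0.8},
    {"xyz":[0,0,16.7],"delta_rot":[0,0,0],"fingers":-0.7},
    {"xyz":[0,0,16.7],"delta_rot":[0,0,0],"fingers":-0.6}
  ]
}}

```text
time_s: 14.15
eef_pos: [439.3, 52.4, 21.1]
ee_rot: [3.139, 0.0, 1.572]
force: [0.7, 0.2, 0.4]
grip_width: 0.8
grasp_force: 0.0
```

>>> {"name": "drive_tool", "arguments": {
  "moves": [
    {"xyz":[0,0,0],"delta_rot":[0,0,0],"fingers":-0.5},
    {"xyz":[0,0,0],"delta_rot":[0,0,0],"fingers":-0.4},
    {"xyz":[0,0,0],"delta_rot":[0,0,0],"fingers":-0.3},
    {"xyz":[0,0,0],"delta_rot":[0,0,0],"fingers":-0.2},
    {"xyz":[0,0,0],"delta_rot":[0,0,0],"fingers":-0.1},
    {"xyz":[0,0,0],"delta_rot":[0,0,0],"fingers":0},
    {"xyz":[0,0,0],"delta_rot":[0,0,0],"fingers":0}
  ],
  "squeeze": 45
}}

```text
time_s: 14.85
eef_pos: [438.9, 52.5, 21.1]
ee_rot: [3.14, 0.0, 1.572]
force: [-2.1, -0.1, 10.6]
grip_width: 0.652
grasp_force: 45.6
```

>>> {"name": "drive_tool", "arguments": {
  "moves": [
    {"xyz":[0,0,-1.5],"delta_rot":[0,0,0],"fingers":0},
    {"xyz":[0,0,-4.5],"delta_rot":[0,0,0],"fingers":0},
    {"xyz":[0,0,-8],"delta_rot":[0,0,0],"fingers":0},
    {"xyz":[-1,1,-11],"delta_rot":[0,0,0],"fingers":0},
    {"xyz":[-3,3,-12],"delta_rot":[0,0,0],"fingers":0},
    {"xyz":[-5.5,5.5,-12],"delta_rot":[0,0,0],"fingers":0},
    {"xyz":[-8,8,-12],"delta_rot":[0,0,0],"fingers":0},
    {"xyz":[-10.5,10.5,-12],"delta_rot":[0,0,0],"fingers":0}
  ]
}}

```text
time_s: 15.65
eef_pos: [543.6, -53.1, 139.4]
ee_rot: [-3.14, -0.001, 1.572]
force: [0.0, 1.8, -6.0]
grip_width: 0.651
grasp_force: 51.8
```

>>> {"name": "drive_tool", "arguments": {
  "moves": [
    {"xyz":[-2.5,2.5,0],"delta_rot":[0,0,0],"fingers":0},
    {"xyz":[-4.8,5,0],"delta_rot":[0,0,0],"fingers":0},
    {"xyz":[-6.4,6.8,0],"delta_rot":[0,0,0],"fingers":0},
    {"xyz":[-6.4,6.8,0],"delta_rot":[0,0,0],"fingers":0},
    {"xyz":[-6.4,6.8,2.5],"delta_rot":[0,0,0],"fingers":0},
    {"xyz":[-6.4,6.8,5],"delta_rot":[0,0,0],"fingers":0},
    {"xyz":[-6.4,6.8,7],"delta_rot":[0,0,0],"fingers":0},
    {"xyz":[-6.4,6.8,7],"delta_rot":[0,0,0],"fingers":0}
  ]
}}

```text
time_s: 16.45
eef_pos: [609.0, -115.0, 66.5]
ee_rot: [-3.135, -0.003, 1.572]
force: [0.4, 0.3, -5.3]
grip_width: 0.646
grasp_force: 51.4
```

>>> {"name": "drive_tool", "arguments": {
  "moves": [
    {"xyz":[0,0,0],"delta_rot":[0,0,0],"fingers":0},
    {"xyz":[0,0,0],"delta_rot":[0,0,0],"fingers":0}
  ]
}}

```text
time_s: 16.65
eef_pos: [611.9, -116.2, 71.3]
ee_rot: [3.14, 0.001, 1.572]
force: [-0.4, -1.0, -5.5]
grip_width: 0.649
grasp_force: 51.4
```

```bash
python3 - <<'E'
from h import *
o=r.get_obs(); print(o['eef_pos'],o['ee_rot'],o['grip_width'],o['grasp_force'],o['force'])
cv2.imwrite("pics/w6.png",optics.capture("wrist"))
c=cam("wrist",o); print(proj(c,(612,-116,32)),[proj(c,(612+x,-116,32)) for x in(-29,29)])
E
```

```text
[ 611.90185621 -116.22786006   71.33455453] [3.13968923e+00 7.25008238e-04 1.57203316e+00] 0.6490228959912728 51.408074498176575 [-0.38738346 -1.0085953  -5.5169142 ]
[279.52584151 229.51808443] [array([232.24258882, 229.56254071]), array([326.78464685, 229.47365113])]
```

View pics/w6.png

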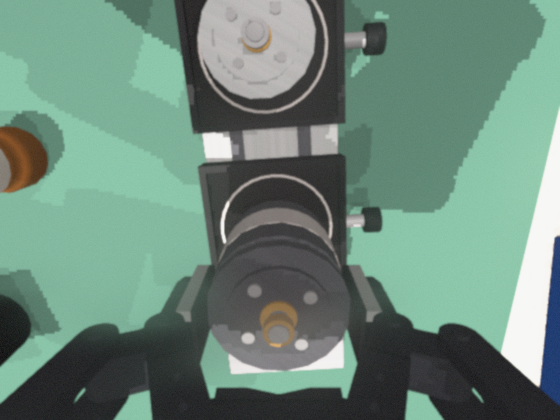

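Synchro 57 is held upright over nest 4. The ring spans columns 220–333, which puts its centre about 2 mm toward −x, so I'm correcting that while lowering.

>>> {"name": "drive_tool", "arguments": {
  "moves": [
    {"xyz":[0,-0.2,0.8],"delta_rot":[0,0,0],"fingers":0},
    {"xyz":[0,-0.2,1.4],"delta_rot":[0,0,0],"fingers":0},
    {"xyz":[0,-0.2,1.7],"delta_rot":[0,0,0],"fingers":0},
    {"xyz":[0,-0.2,1.8],"delta_rot":[0,0,0],"fingers":0},
    {"xyz":[0,-0.2,1.85],"delta_rot":[0,0,0],"fingers":0},
    {"xyz":[0,-0.2,1.9],"delta_rot":[0,0,0],"fingers":0},
    {"xyz":[0,-0.2,1.95],"delta_rot":[0,0,0],"fingers":0},
    {"xyz":[0,-0.2,1.95],"delta_rot":[0,0,0],"fingers":0}
  ]
}}

```text
time_s: 17.5
eef_pos: [609.5, -116.2, 51.2]
ee_rot: [3.141, 0.0, 1.572]
force: [-4.4, 1.2, 2.8]
grip_width: 0.65
grasp_force: 52.5
```

>>> {"name": "drive_tool", "arguments": {
  "moves": [
    {"xyz":[0,0,0],"delta_rot":[0,0,0],"fingers":-0.4},
    {"xyz":[0,0,0],"delta_rot":[0,0,0],"fingers":-0.6},
    {"xyz":[0,0,0],"delta_rot":[0,0,0],"fingers":-0.8},
    {"xyz":[0,0,0],"delta_rot":[0,0,0],"fingers":-0.85},
    {"xyz":[0,0,-2],"delta_rot":[0,0,0],"fingers":-0.85},
    {"xyz":[0,0,-6],"delta_rot":[0,0,0],"fingers":-0.85},
    {"xyz":[0,0,-10],"delta_rot":[0,0,0],"fingers":-0.85},
    {"xyz":[0,0,-14],"delta_rot":[0,0,0],"fingers":-1}
  ]
}}

```text
time_s: 18.3
eef_pos: [609.2, -116.1, 192.0]
ee_rot: [3.141, 0.0, 1.572]
force: [1.0, -0.6, -0.4]
grip_width: 1.001
grasp_force: 0.0
```

>>> {"name": "drive_tool", "arguments": {
  "moves": [
    {"xyz":[-3,-3,0],"delta_rot":[0,0,0],"fingers":-1},
    {"xyz":[-6,-6,0],"delta_rot":[0,0,0],"fingers":-1},
    {"xyz":[-9,-9,0],"delta_rot":[0,0,0],"fingers":-1},
    {"xyz":[-12,-12,0],"delta_rot":[0,0,0],"fingers":-1},
    {"xyz":[-15,-14.5,0],"delta_rot":[0,0,0],"fingers":-1},
    {"xyz":[-18,-17,0],"delta_rot":[0,0,0],"fingers":-1},
    {"xyz":[-21,-19.2,0],"delta_rot":[0,0,0],"fingers":-1},
    {"xyz":[-21,-19.2,0],"delta_rot":[0,0,0],"fingers":-1}
  ]
}}

```text
time_s: 19.1
eef_pos: [415.5, -329.4, 190.5]
ee_rot: [-3.141, 0.001, 1.567]
force: [0.4, 0.0, 0.8]
grip_width: 1.001
grasp_force: 0.0
```

>>> {"name": "drive_tool", "arguments": {
  "moves": [
    {"xyz":[0,0,0],"delta_rot":[0,0,0],"fingers":-1},
    {"xyz":[0,0,0],"delta_rot":[0,0,0],"fingers":-1}
  ]
}}

```text
time_s: 19.3
eef_pos: [418.1, -325.7, 190.4]
ee_rot: [3.141, -0.0, 1.573]
force: [0.7, 0.4, -0.0]
grip_width: 0.995
grasp_force: 0.0
```

```bash
python3 - <<'E'
from h import *
o=r.get_obs(); np.save("w7.npy",[o['eef_pos'],o['ee_rot']]); print(o['eef_pos'],o['ee_rot'])
cv2.imwrite("pics/w7.png",optics.capture("wrist"))
c=cam("wrist",o)
for X in((417,-326,50),(417,-326,61)): print(X,proj(c,X).round())
E
```

```text
[ 418.10518642 -325.70543369  190.43797227] [ 3.14137776e+00 -1.03528371e-04  1.57272284e+00]
(417, -326, 50) [278. 189.]
(417, -326, 61) [278. 192.]
```

View pics/w7.png

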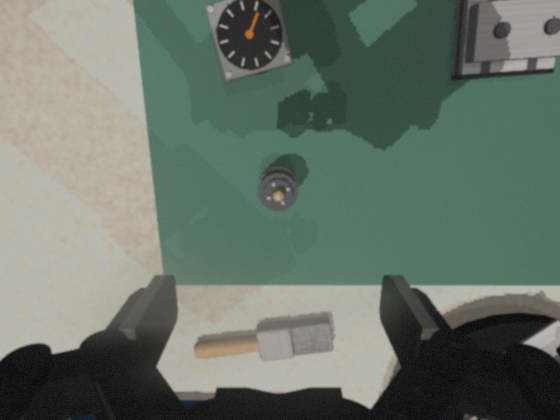

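Synchro 36's top is at (278,192) and its shaft tip at (278,196), about 3 mm further toward −y than predicted. The dial is well clear at (250,35).

>>> {"name": "drive_tool", "arguments": {
  "moves": [
    {"xyz":[-0.3,0,4],"delta_rot":[0,0,0],"fingers":-0.8},
    {"xyz":[-0.3,0,8],"delta_rot":[0,0,0],"fingers":-0.6},
    {"xyz":[-0.3,0,12],"delta_rot":[0,0,0],"fingers":-0.5},
    {"xyz":[-0.3,0,15],"delta_rot":[0,0,0],"fingers":-0.5},
    {"xyz":[-0.3,0,17.4],"delta_rot":[0,0,0],"fingers":-0.5},
    {"xyz":[-0.3,0,17.6],"delta_rot":[0,0,0],"fingers":-0.4},
    {"xyz":[-0.3,0,17.6],"delta_rot":[0,0,0],"fingers":-0.3},
    {"xyz":[-0.3,0,17.6],"delta_rot":[0,0,0],"fingers":-0.1}
  ]
}}

```text
time_s: 20.15
eef_pos: [418.4, -329.8, 15.8]
ee_rot: [3.14, 0.002, 1.573]
force: [-0.4, -0.4, 0.8]
grip_width: 0.549
grasp_force: 0.0
```

>>> {"name": "drive_tool", "arguments": {
  "moves": [
    {"xyz":[0,0,0],"delta_rot":[0,0,0],"fingers":0.0},
    {"xyz":[0,0,0],"delta_rot":[0,0,0],"fingers":0.1},
    {"xyz":[0,0,0],"delta_rot":[0,0,0],"fingers":0.2},
    {"xyz":[0,0,0],"delta_rot":[0,0,0],"fingers":0.3},
    {"xyz":[0,0,0],"delta_rot":[0,0,0],"fingers":0.4},
    {"xyz":[0,0,0],"delta_rot":[0,0,0],"fingers":0.5},
    {"xyz":[0,0,0],"delta_rot":[0,0,0],"fingers":0.5}
  ],
  "squeeze": 35
}}

```text
time_s: 20.85
eef_pos: [417.9, -329.7, 15.4]
ee_rot: [3.141, 0.001, 1.572]
force: [-0.8, 2.0, 7.1]
grip_width: 0.399
grasp_force: 34.1
```

>>> {"name": "drive_tool", "arguments": {
  "moves": [
    {"xyz":[0,0,-1.5],"delta_rot":[0,0,0],"fingers":0.5},
    {"xyz":[0,0,-4.5],"delta_rot":[0,0,0],"fingers":0.5},
    {"xyz":[0,0,-8],"delta_rot":[0,0,0],"fingers":0.5},
    {"xyz":[0,0,-11.5],"delta_rot":[0,0,0],"fingers":0.5},
    {"xyz":[1,0.5,-14],"delta_rot":[0,0,0],"fingers":0.5},
    {"xyz":[4,1.7,-14],"delta_rot":[0,0,0],"fingers":0.5},
    {"xyz":[7.5,3.2,-14],"delta_rot":[0,0,0],"fingers":0.5},
    {"xyz":[11,4.7,-14],"delta_rot":[0,0,0],"fingers":0.5}
  ]
}}

```text
time_s: 21.65
eef_pos: [464.7, -218.1, 154.7]
ee_rot: [3.141, 0.0, 1.571]
force: [0.8, 0.5, -1.9]
grip_width: 0.401
grasp_force: 35.4
```

>>> {"name": "drive_tool", "arguments": {
  "moves": [
    {"xyz":[3.5,1.5,0],"delta_rot":[0,0,0],"fingers":0.5},
    {"xyz":[7,3,0],"delta_rot":[0,0,0],"fingers":0.5},
    {"xyz":[10.5,4.5,0],"delta_rot":[0,0,0],"fingers":0.5},
    {"xyz":[14,6,0],"delta_rot":[0,0,0],"fingers":0.5},
    {"xyz":[17.5,7.5,0],"delta_rot":[0,0,0],"fingers":0.5},
    {"xyz":[21,9,0],"delta_rot":[0,0,0],"fingers":0.5},
    {"xyz":[23.5,10.3,0],"delta_rot":[0,0,0],"fingers":0.5},
    {"xyz":[26,11.5,0],"delta_rot":[0,0,0],"fingers":0.5}
  ]
}}

```text
time_s: 22.45
eef_pos: [579.5, 42.2, 154.4]
ee_rot: [-3.141, 0.0, 1.572]
force: [0.5, -1.0, -1.4]
grip_width: 0.403
grasp_force: 35.4
```

>>> {"name": "drive_tool", "arguments": {
  "moves": [
    {"xyz":[2.5,1,0],"delta_rot":[0,0,0],"fingers":0.5},
    {"xyz":[4.2,1.7,0],"delta_rot":[0,0,0],"fingers":0.5},
    {"xyz":[4.2,1.7,0],"delta_rot":[0,0,0],"fingers":0.5},
    {"xyz":[4.2,1.7,0],"delta_rot":[0,0,0],"fingers":0.5}
  ]
}}

```text
time_s: 22.85
eef_pos: [595.9, 82.6, 154.2]
ee_rot: [-3.141, 0.0, 1.572]
force: [-0.6, 0.1, -1.3]
grip_width: 0.401
grasp_force: 35.4
```

>>> {"name": "drive_tool", "arguments": {
  "moves": [
    {"xyz":[0,0.1,2],"delta_rot":[0,0,0],"fingers":0.5},
    {"xyz":[0,0.1,4.5],"delta_rot":[0,0,0],"fingers":0.5},
    {"xyz":[0,0.1,7],"delta_rot":[0,0,0],"fingers":0.5},
    {"xyz":[0,0.1,8.5],"delta_rot":[0,0,0],"fingers":0.5},
    {"xyz":[0,0.1,9],"delta_rot":[0,0,0],"fingers":0.5},
    {"xyz":[0,0.1,9],"delta_rot":[0,0,0],"fingers":0.5},
    {"xyz":[0,0.1,9],"delta_rot":[0,0,0],"fingers":0.5}
  ]
}}

```text
time_s: 23.55
eef_pos: [597.6, 82.4, 65.5]
ee_rot: [3.14, 0.0, 1.571]
force: [0.0, -0.7, -1.7]
grip_width: 0.397
grasp_force: 35.4
```

>>> {"name": "drive_tool", "arguments": {
  "moves": [
    {"xyz":[0,0,0.8],"delta_rot":[0,0,0],"fingers":0.5},
    {"xyz":[0,0,1.4],"delta_rot":[0,0,0],"fingers":0.5},
    {"xyz":[0,0,1.6],"delta_rot":[0,0,0],"fingers":0.5},
    {"xyz":[0,0,1.7],"delta_rot":[0,0,0],"fingers":0.5},
    {"xyz":[0,0,1.8],"delta_rot":[0,0,0],"fingers":0.5},
    {"xyz":[0,0,1.85],"delta_rot":[0,0,0],"fingers":0.5},
    {"xyz":[0,0,1.85],"delta_rot":[0,0,0],"fingers":0.5}
  ]
}}

```text
time_s: 24.25
eef_pos: [597.2, 82.8, 46.0]
ee_rot: [3.141, 0.0, 1.572]
force: [-0.6, 0.1, -2.3]
grip_width: 0.399
grasp_force: 35.4
```

>>> {"name": "drive_tool", "arguments": {
  "moves": [
    {"xyz":[0,0,0.05],"delta_rot":[0,0,0],"fingers":0.5},
    {"xyz":[0,0,0.1],"delta_rot":[0,0,0],"fingers":0.5},
    {"xyz":[0,0,0.12],"delta_rot":[0,0,0],"fingers":0.5},
    {"xyz":[0,0,0.12],"delta_rot":[0,0,0],"fingers":0.5}
  ]
}}

```text
time_s: 24.65
eef_pos: [597.3, 82.9, 45.5]
ee_rot: [3.141, 0.0, 1.572]
force: [-2.5, 0.1, 5.7]
grip_width: 0.399
grasp_force: 36.0
```

Contact. I'm releasing and backing away, then checking.

>>> {"name": "drive_tool", "arguments": {
  "moves": [
    {"xyz":[0,0,0],"delta_rot":[0,0,0],"fingers":0.1},
    {"xyz":[0,0,0],"delta_rot":[0,0,0],"fingers":-0.1},
    {"xyz":[0,0,0],"delta_rot":[0,0,0],"fingers":-0.3},
    {"xyz":[0,0,0],"delta_rot":[0,0,0],"fingers":-0.4},
    {"xyz":[0,0,-2],"delta_rot":[0,0,0],"fingers":-0.4},
    {"xyz":[0,0,-6],"delta_rot":[0,0,0],"fingers":-0.4},
    {"xyz":[0,0,-10],"delta_rot":[0,0,0],"fingers":-0.6},
    {"xyz":[0,0,-14],"delta_rot":[0,0,0],"fingers":-0.6}
  ]
}}

```text
time_s: 25.45
eef_pos: [596.9, 82.8, 186.3]
ee_rot: [-3.141, 0.0, 1.572]
force: [0.7, -0.0, -0.5]
grip_width: 0.796
grasp_force: 0.0
```

>>> {"name": "drive_tool", "arguments": {
  "moves": [
    {"xyz":[1,-3.5,-3],"delta_rot":[0,0,0],"fingers":-0.6},
    {"xyz":[2,-7,-6],"delta_rot":[0,0,0],"fingers":-0.6},
    {"xyz":[3,-10.5,-9],"delta_rot":[0,0,0],"fingers":-0.6},
    {"xyz":[4,-14,-12],"delta_rot":[0,0,0],"fingers":-0.6},
    {"xyz":[4,-18,-12],"delta_rot":[0,0,0],"fingers":-0.6},
    {"xyz":[4,-18,-12],"delta_rot":[0,0,0],"fingers":-0.6},
    {"xyz":[4,-18,-12],"delta_rot":[0,0,0],"fingers":-0.6}
  ]
}}

```text
time_s: 26.15
eef_pos: [417.0, 122.7, 305.1]
ee_rot: [3.14, 0.0, 1.572]
force: [-0.0, -0.7, -0.4]
grip_width: 0.801
grasp_force: 0.0
```

```bash
python3 - <<'E'
from h import *
a=optics.capture("top"); b=optics.capture("scene"); 
A=cv2.resize(a[140:300,120:400],None,fx=2.5,fy=2.5,interpolation=cv2.INTER_CUBIC)
B=cv2.resize(b[140:290,150:400],(700,420)[:2],interpolation=cv2.INTER_CUBIC)
cv2.imwrite("pics/f_top.png",A); cv2.imwrite("pics/f_scene.png",B)
c=cam("top")
for P,h in(((591,186.7),60),((597,82.5),48),((603.5,-16),56),((610,-116),66)): print((proj(c,(*P,32+h+11))-[120,140])*2.5)
E
```

```text
[162.50704621  93.65780949]
[292.98396799  91.68482624]
[413.81350919  84.49069958]
[537.86949295  76.79389765]
```

View pics/f_top.png

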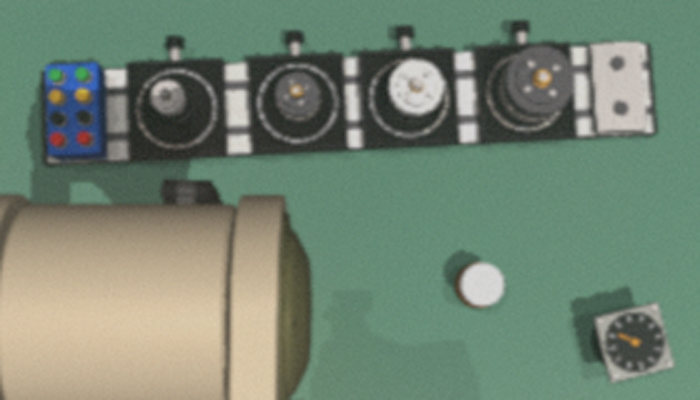

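View pics/f_scene.png

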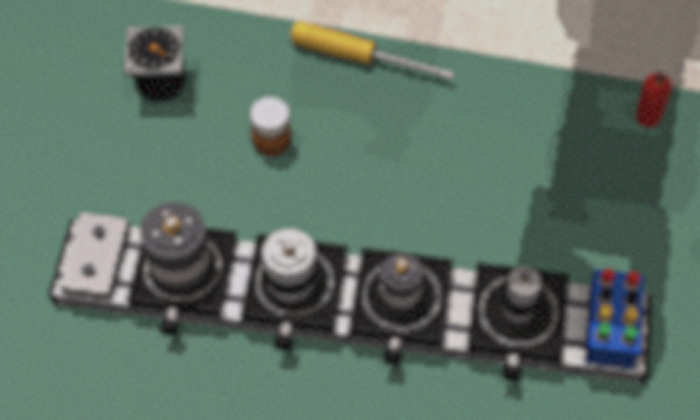

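Both views show all four synchros upright in their nests in the right order. In the top view the shaft tips are at about (165,94), (297,89), (416,86) and (541,77), close to where centred parts should appear. The dial has not moved.

```bash
python3 -c "
from cell import ticket
print(ticket.hand_in())"
```

```text
the job is handed in; nothing more can be done
None
```

The job is handed in: the 27, 36, 45 and 57 mm synchros stand upright in order from the terminal block, centred as far as the final pictures show, with the dial where it was; the hand-in reported no verdict.

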